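# Unlock the coffee-money box and hold the key turned

## Task

Slip the blade of the butter spreader under the lip of the black hood on the grey cash box, lever the hood up and right over until it lies back, and lay the spreader back on the chopping board. Then take the red key from the oak block, push it fully home in the lock (its pins are sticky, so wiggle it where it hangs up), turn it a quarter turn clockwise to its stop and finish holding it there against the spring, so that I can lift the lid. Leave the blue key and the other things on the worktop where they are.

Things in the scene. Friction and masses are not known exactly. Their poses are not given: they have to be found in the camera images.
- cashbox: Grey steel cash box, 160 (x) x 200 (y) x 80 mm, fixed to the worktop. Origin: centre of its underside; x points from its front (robot side) to its back. The front 84 mm of its top is a fixed panel (80 mm above the worktop) with the lock under a black hood in the middle; behind it is the lid, hinged at the back, which rises ajar a few mm as the key turns
- hood (a joint): Black dust hood over the lock, hinged behind the lock (hinge line along the box's y, 4 mm in front of the box's centre, 10 mm above the panel). 0 = shut, grows as it swings up and back; 1.57 = upright; 2.75 = its stop, lying back over the lid. It weighs 50 g and swings freely: let go before upright it falls shut, past upright it falls open
- hood_lip (a point): Middle of the lower front edge of the hood's lip (moves with the hood). The lip is 56 mm wide along y and sticks out 11 mm in front of the hood's front wall; shut, its underside is 8.5 mm above the panel and its front edge 7 mm behind the box's front face, 69 mm in front of the hinge. A blade slides in under it along the box's +x
- keyhole (a point): Centre of the keyhole's mouth, on the top face of the 40 mm steel lock plate, 36 mm in front of the box's centre and 84 mm above the worktop (under the hood until it is opened). Axes as the box's. The keyhole is a slot pointing straight down, 20 mm long (x) and 6 mm wide (y), so the key goes in with its cap's broad faces facing the box's +-y. The bit must pass below the 6 mm plate before the key can turn
- lock (a joint): Turn of the lock, 0 = as found, grows as the key turns clockwise seen from above, stop at 1.5. A spring turns it back when let go (about 0.1 N m at the stop). The key has about 0.13 rad of play in it. Two sprung, sticky pins in the slot bear on the key from its sides on the way in: the key hangs up 4 to 6 mm short of home, where pushing straight on takes some 12 to 18 N; with a push of about 10 N, twisting it 4 degrees to and fro frees it
- spreader_grip (a point): Butter spreader lying flat on the board; this point is the middle of its wooden handle's height (7 mm above the board) at its balance point. Its x axis points along it to the blade. Handle 16 mm wide, 14 mm high, from 66 mm behind this point to 20 mm in front of it; then a flat steel blade 24 mm wide, 2.5 mm thick, its middle plane 1 mm below this point, ending in a round tip 104 mm in front of this point
- board: Wooden chopping board, 220 (x) x 300 (y) x 22 mm, lying on the worktop and staying put. Origin: centre of its underside
- key_red_cap (a point): Centre of the red cap of the key for the cash box: 30 mm wide (x), 9 mm thick (y), 36 mm high; the key stands upright in the oak block and is pulled straight up. Below this point: underside of the collar 27 mm, lower end of the bit 50 mm. The bit (18 mm along x, 4 mm thick, tapered at its end) is 36 to 50 mm below it. Fully home in the lock, the collar rests on the lock plate and this point is 27 mm above the keyhole's mouth. 30 g; either way round fits
- key_blue_cap (a point): Centre of the blue cap of another key of the same shape, in the same oak block 70 mm from the red one (either may be the left one); leave it standing
- key_block: Oak block, 56 (x) x 126 (y) x 36 mm, fixed, with two slots 35 mm either side of its middle along y in which the keys stand with their collars on its top. Origin: centre of its underside
- espresso_cup: Purple espresso cup, 63 x 90 x 50 mm, behind the box; bystander
- cinnamon_jar: Spice jar with a red top, 44 mm across and 106 mm high, right of the oak block; bystander
- coffee_pod: Coffee pod, 51 mm across and 44 mm high, behind the box to its left; bystander

How it is judged:
By the outcome, as a careful person would: the job done as asked, in the order asked, and still so for the second after the job is handed in, while the arm keeps its last pose, push and grip.
It also fails if it takes over 67 s, if anything falls off the work surface, if the arm or the gripper's body presses on something with over 40 N, if the wrist force passes 120 N, or if a joint passes its speed limit or range.

## Robot

A 6-joint arm with a two-finger parallel gripper is mounted at the origin on a cart in front of the work surface, level with it; the furniture and walls round the work are solid. World frame = base frame: x ahead of the robot, y to its left, z up, the work surface at z = 0. Lengths are in m, angles in rad, forces in N, time in s.
With the tool pointing down it reaches from about 0.35 to 0.975 m from the base axis. Payload 4.9 kg.
Tool frame: the origin (TCP) lies on the centre line of the jaws, within the pads' length; the fingertips stand 25 mm ahead of it and the grasp point (between the pads) lies 6 mm ahead of it; z points along the fingers, y is the line along which they close (so a half turn about z gives the same grasp; the last joint's range is limited). The gripper opens to 85 mm and grips with 20 to 120 N. Pads are 22 mm wide; open, the fingers measure 114 mm over their backs; the gripper's body (76 mm by 85 mm) begins 54 mm behind the grasp point. The pads swing forward as they close: fully open they stand 13 mm farther back than shut.
Start: joints at [1.189, 0.053, 1.613, -0, 1.476, -0.119], TCP at [0.162, 0.604, 0.256] pointing down, gripper open.
Joint ranges: [-3.01, 3.01], [-1.01, 2.22], [0.06, 2.58], [-1.02, 4.17], [0.09, 2.62], [-3.14, 3.14]. Speed limits (rad/s): [2.57, 2.57, 3.14, 3.14, 3.14, 3.14].

## Interface

Orientations are given as a unit quaternion [w, x, y, z].
In Python, from plant import state, grab_frame, get_calibration, job gives the robot as it stands. The module is installed in compiled form; this text tells all that it offers.
- The arm moves only by the tool move_arm, never from a script. Its argument "targets" is a list that holds one entry, the list of rows, each a list of 5 numbers: the opening in per cent of the stroke, from 0 (shut) to 100 (fully open), then the shift along the tool's x, y, z as a fraction of full scale, then the turn about the tool's z as a fraction of full scale. A call has 1 to 5 rows; each row shifts and turns the commanded pose from where the row before left it, along the tool's axes as they then stand; what a row does not reach is not made up. Full scale, the value 1, is 0.6 m for a shift and 6 degrees for a turn. A row lasts 1/12 s, in which the tool goes at most 41.7 mm and 7.16 degrees, less where a joint would pass 70% of its speed; a pose out of reach is approached as far as the arm can. A call with a number of a shift or a turn outside -1 to 1 is refused whole. A call with a gripper value outside its range is refused whole. The fingers move at their own pace and stop on an object; the grip force is fixed at half the most. Time passes only in rows, so rows that do not move let the fingers close. It gives the time, the measured TCP pose, the force, the opening and the grip force at its end, in the units of the state.
- state(): the state, without advancing time (a new reading comes with each control period).
- grab_frame(name): name is "scene" or "top"; returns the picture (480x640x3 uint8, red, green, blue); there is no depth.
- get_calibration(name): a dict with "vertical_fov" (degrees; the focal length in pixels is half the picture's height over the tangent of half this angle, whatever the lens; pixels are square), "cx", "cy" (the principal point, pixels), "dist_coeffs" ([k1, k2, p1, p2, k3] as OpenCV has them; the pictures are not rectified), "R" (3x3) and "t" (3): a world point X has camera coordinates R X + t. Camera axes: x right, y down, z forward; pixel columns grow to the right and rows downward; lengths in m; the calibration is good to about 2 mm. A picture is of the moment at which its call begins. get_calibration takes no time and is no camera call.
- job.job_done(): hands the job in; it is judged then, once.
The state is a dict: "time": time; "joint_pos": joint angles; "joint_vel": joint speeds; "joint_efforts": joint torques, N m; "tool_pos": TCP position; "tool_rot": TCP orientation; "contact_force": force on the tool from outside, world axes, zero at the start; "ft_torque": the same for the moment, N m; "gripper_width": opening from 0.0 (shut) to 1.0 (fully open); "grasp_force": force on a finger pad.
Only numpy, scipy, OpenCV 4.12 (cv2) and the standard library are available. Lean on these libraries where they do the work, as an engineer would, in place of code of your own. Each camera call takes 0.05 s, during which the arm holds its last target. There are 200 camera calls.

## Working session

There is one attempt and no reset: what is moved stays moved. The work goes in short steps, Python scripts to look and compute and a tool call to move; the robot and the scene stay as the last step left them, time stands still between calls to the robot, and variables do not carry over. Pictures are saved under pics/ and viewed, at most 10 in all, crops included, and the job is handed in when it is done.

Besides the shell and the picture viewer there is one more tool, called after ">>>" by a JSON object that holds its "fn" and its "kwargs". move_arm: Moves the arm, as the interface text tells. Shift numbers are shares of 0.6 m and turn numbers shares of 6 degrees, none past 1 either way. Its arguments: {"type":"object","properties":{"targets":{"type":"array"}},"required":["targets"]}

```bash
mkdir -p pics
python3 - <<'E'
from plant import state, grab_frame, get_calibration
import cv2,numpy as np
s=state(); print({k:np.round(v,3).tolist() for k,v in s.items()})
for n in("scene","top"):
    cv2.imwrite(f"pics/{n}0.png",grab_frame(n)[:,:,::-1]); c=get_calibration(n)
    print(n,{k:np.round(v,4).tolist() for k,v in c.items()})
E
```

```text
{'time': 0.0, 'joint_pos': [1.189, 0.053, 1.614, 0.0, 1.476, -0.119], 'joint_vel': [0.0, -0.0, -0.001, 0.001, 0.0, 0.001], 'joint_efforts': [-0.002, -39.368, -37.018, -0.0, 0.007, -0.0], 'tool_pos': [0.162, 0.603, 0.255], 'tool_rot': [-0.0, 0.131, 0.991, -0.001], 'contact_force': [1.246, 0.367, 0.63], 'ft_torque': [-0.037, 0.006, 0.007], 'grasp_force': 0.0, 'gripper_width': 0.994}
scene {'vertical_fov': 46.0523, 'cx': 321.8744, 'cy': 233.2883, 'dist_coeffs': [-0.0533, 0.0, 0.0, 0.0, 0.0], 'R': [[0.704, -0.7101, 0.0079], [-0.353, -0.3596, -0.8637], [0.6162, 0.6053, -0.5039]], 't': [-0.505, 0.2979, 1.1989]}
top {'vertical_fov': 46.3648, 'cx': 317.7935, 'cy': 250.6325, 'dist_coeffs': [0.0437, 0.0, 0.0, 0.0, 0.0], 'R': [[0.0015, -1.0, 0.0013], [-0.9964, -0.0016, -0.0845], [0.0845, -0.0011, -0.9964]], 't': [-0.0487, 0.6736, 1.4358]}
```

View pics/scene0.png

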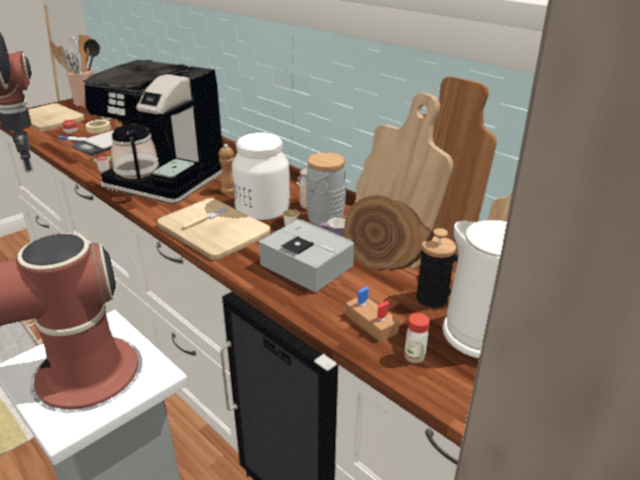

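View pics/top0.png

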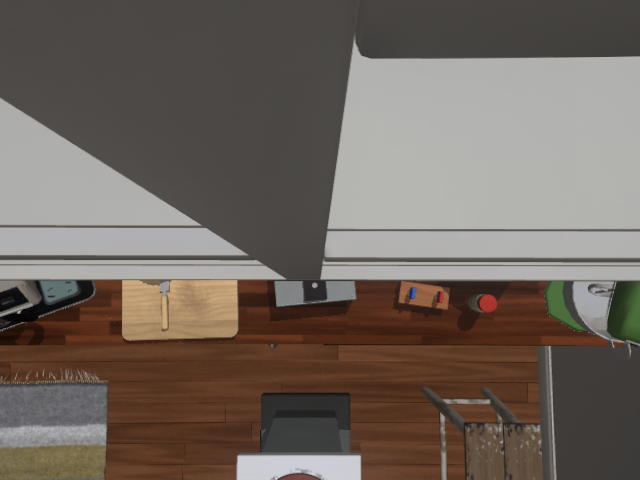

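The scene view shows the board (213,227) with the spreader, the box (307,253) with its black hood, and the key block (372,316) with blue (362,296) and red (383,309) caps. The top view shows the board at (180,305), the box at (315,290), the block at (424,295) and the jar at (485,303). Its rear part is hidden by the wall cupboard.

```bash
cat > h.py <<'E'
import numpy as np, cv2
from plant import state, grab_frame, get_calibration
def cam(n):
    c=get_calibration(n); f=240/np.tan(np.radians(c["vertical_fov"])/2)
    K=np.array([[f,0,c["cx"]],[0,f,c["cy"]],[0,0,1]]); return K,np.array(c["dist_coeffs"],float),np.array(c["R"]),np.array(c["t"])
def ray(n,p):
    K,d,R,t=cam(n); u=cv2.undistortPoints(np.array([[p]],float),K,d)[0,0]
    v=R.T@np.array([*u,1]); return -R.T@t, v/np.linalg.norm(v)
def plane(n,p,z):
    o,v=ray(n,p); return o+v*(z-o[2])/v[2]
def tri(ps,pt):
    (a,u),(b,v)=ray("scene",ps),ray("top",pt)
    k=np.linalg.lstsq(np.c_[u,-v],b-a,rcond=None)[0]; P,Q=a+k[0]*u,b+k[1]*v
    return (P+Q)/2,np.linalg.norm(P-Q)
def proj(n,X):
    K,d,R,t=cam(n); return cv2.projectPoints(np.array(X,float).reshape(-1,1,3),cv2.Rodrigues(R)[0],t,K,d)[0][:,0]
def blobs(m,lo=8):
    n,_,s,c=cv2.connectedComponentsWithStats(m.astype(np.uint8)); return [(np.round(c[i],1).tolist(),s[i].tolist()) for i in range(1,n) if s[i][4]>=lo]
E
python3 - <<'E'
from h import *
S=cv2.imread("pics/scene0.png");T=cv2.imread("pics/top0.png")
a=cv2.resize(S[195:295,150:360],(800,381),interpolation=cv2.INTER_CUBIC)
b=cv2.resize(T[270:345,120:500],(800,158),interpolation=cv2.INTER_CUBIC)
cv2.imwrite("pics/c1.png",np.vstack([a,b]))
for n,I,(r0,r1,c0,c1) in(("scene",S,(280,350,340,440)),("top",T,(275,320,390,505))):
    H=cv2.cvtColor(I,cv2.COLOR_BGR2HSV); M=np.zeros(I.shape[:2],bool);M[r0:r1,c0:c1]=1
    h,s,v=[H[:,:,i].astype(int) for i in range(3)]
    print(n,"blue",blobs(M&(h>105)&(h<130)&(s>150)&(v>70)),"red",blobs(M&((h<3)|(h>174))&(s>180)&(v>110)))
E
```

```text
scene blue [([362.2, 295.9], [359, 289, 8, 14, 78])] red []
top blue [([412.7, 292.9], [411, 288, 4, 11, 34])] red [([440.7, 296.8], [439, 292, 4, 11, 32]), ([487.7, 301.9], [480, 295, 17, 16, 154])]
```

View pics/c1.png

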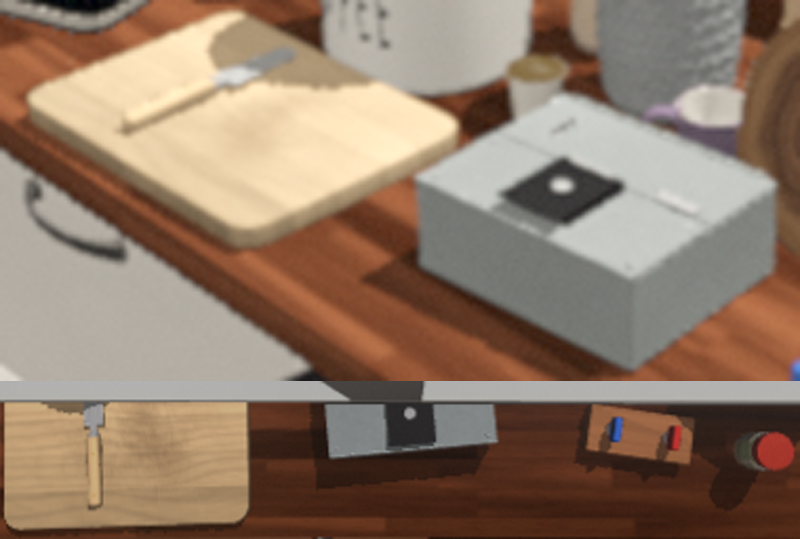

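The crop shows the spreader's handle running from about (183,227) to (207,216) and its blade tip at (227,209). The box top corners are at about (259,243), (316,267), (353,244) and (298,220) in the scene view. In the top view the box's front corners are at (276,307) and (356,298).

Run:
```python
from h import *
S=cv2.imread("pics/scene0.png");T=cv2.imread("pics/top0.png")
def sub(I,p): 
    q=np.array(p,np.float32).reshape(-1,1,2); return cv2.cornerSubPix(cv2.cvtColor(I,cv2.COLOR_BGR2GRAY),q,(3,3),(-1,-1),(3,30,.01))[:,0]
g=lambda x,y:(150+(x+.5)/3.81-.5,195+(y+.5)/3.81-.5)
cs=sub(S,[g(417,183),g(633,275),g(775,188),g(565,97)]); ct=sub(T,[(275.8,306.6),(356.1,298.5)])
P=np.array([plane("scene",p,.08) for p in cs]); Q=np.array([plane("top",p,.08) for p in ct])
print("px",cs.round(1).tolist(),ct.round(1).tolist()); print("box scene",P.round(4).tolist(),"top",Q.round(4).tolist())
print("sides",[round(float(np.linalg.norm(P[i]-P[(i+1)%4])),4) for i in range(4)],"top",np.linalg.norm(Q[0]-Q[1]).round(4),"ctr",P.mean(0))
for A in(P[0]-P[1],P[3]-P[2],Q[0]-Q[1]): print("yaw",np.degrees(np.arctan2(-A[0],A[1])).round(2))
print("tri",[ (tri(cs[i],ct[i])[0].round(4),tri(cs[i],ct[i])[1].round(4)) for i in(0,1)])
# white dot/hood
H=cv2.cvtColor(S,cv2.COLOR_BGR2HSV);h,s,v=[H[:,:,i].astype(int) for i in range(3)]
M=np.zeros(h.shape,bool);M[225:260,275:320]=1; m=M&(v<75)
c=max(cv2.findContours(m.astype(np.uint8),0,2)[0],key=cv2.contourArea); print("hood blob",blobs(m)[:3],cv2.approxPolyDP(c,2,True)[:,0].tolist())
M[:]=0;M[290:325,372:400]=1; r=blobs(M&((h<5)|(h>172))&(s>150)&(v>90)); print("red",r)
rs=max(r,key=lambda b:b[1][4])[0]
for n,a,b in(("red",rs,(440.7,296.8)),("blue",(362.2,295.9),(412.7,292.9))): print(n,*[np.round(x,4) for x in tri(a,b)],plane("top",b,.063+.018).round(4))
# spreader
sp=[g(125,123),g(218,80),g(293,52)]; w=[plane("scene",sp[0],.03),plane("scene",sp[1],.032),plane("scene",sp[2],.029)]
print("spr",np.round(w,4).tolist(),np.linalg.norm(w[0]-w[2]))
print("spr top",[plane("top",p,.034).round(4).tolist() for p in((165.3,328.5),(164.3,293))])
M[:]=0;M[200:235,175:235]=1
m=M&(s<60)&(v>90);print("blade",blobs(m,5))
HT=cv2.cvtColor(T,cv2.COLOR_BGR2HSV)[280:332,155:176]; print(HT[::4,::1,1].tolist())
```

```text
px [[259.1000061035156, 242.6999969482422], [314.3999938964844, 267.6000061035156], [353.5, 242.60000610351562], [296.8999938964844, 218.8000030517578]] [[276.20001220703125, 306.0], [355.8999938964844, 298.6000061035156]]
box scene [[0.5268, 0.0492, 0.08], [0.5482, -0.1404, 0.08], [0.7078, -0.1283, 0.08], [0.69, 0.0755, 0.08]] top [[0.5304, 0.056, 0.08], [0.5491, -0.143, 0.08]]
sides [0.1907, 0.16, 0.2046, 0.1653] top 0.1999 ctr [ 0.61820655 -0.03599542  0.08      ]
yaw 6.44
yaw 5.0
yaw 5.36
tri [(array([0.531 , 0.0558, 0.0754]), np.float64(0.0017)), (array([ 0.5482, -0.1421,  0.0809]), np.float64(0.0024))]
hood blob [([278.0, 226.4], [275, 225, 9, 5, 29]), ([297.3, 245.2], [283, 237, 30, 16, 232])] [[312, 243], [297, 237], [283, 246], [299, 252]]
red [([383.0, 309.2], [378, 301, 11, 17, 135])]
red [ 0.5542 -0.3579  0.0663] 0.0001 [ 0.5541 -0.3546  0.081 ]
blue [ 0.5633 -0.2877  0.0623] 0.0013 [ 0.5636 -0.285   0.081 ]
spr [[0.4727, 0.3453, 0.03], [0.5642, 0.3494, 0.032], [0.6405, 0.3509, 0.029]] 0.1679768158288441
spr top [[0.4724, 0.3427, 0.034], [0.563, 0.3477, 0.034]]
blade [([1
[... 721 characters left out ...]
05, 110, 117, 118, 98, 108, 106, 101, 101, 100, 101, 100, 101, 99, 100], [99, 100, 101, 101, 99, 100, 106, 108, 104, 99, 100, 108, 106, 103, 101, 99, 101, 102, 101, 101, 100], [100, 100, 99, 100, 100, 99, 104, 108, 106, 99, 99, 108, 107, 104, 103, 102, 102, 104, 103, 101, 101], [100, 99, 99, 99, 101, 101, 103, 109, 107, 100, 100, 106, 105, 103, 102, 101, 101, 102, 102, 101, 101], [100, 100, 100, 101, 100, 100, 97, 96, 106, 102, 99, 103, 107, 103, 101, 102, 103, 103, 101, 101, 102], [102, 101, 101, 100, 101, 101, 100, 101, 110, 118, 111, 104, 107, 104, 100, 101, 101, 100, 100, 100, 101], [101, 101, 101, 101, 102, 102, 103, 106, 108, 106, 105, 107, 109, 103, 101, 101, 101, 101, 101, 100, 101]]
```

Checks hold: the box's front edge measures 200 mm, the cap heights come out near 63 mm, and the spreader comes out 168 mm long against 170 mm. That puts the spreader grip at about (0.5375, 0.347), yaw 2°. I'm moving above it now.

>>> {"fn": "move_arm", "kwargs": {"targets": [[[45, 0, 0, 0, -0.95], [45, 0, 0, 0, -0.95], [45, 0, 0, 0, -0.94], [45, -0.04, -0.055, 0, 0], [45, -0.04, -0.055, 0, 0]]]}}

```text
time: 0.52
tool_pos: [0.212, 0.5389, 0.2553]
tool_rot: [-0.0, -0.019, 1.0, -0.001]
contact_force: [1.3, -0.4, 0.4]
gripper_width: 0.448
grasp_force: 0.0
```

>>> {"fn": "move_arm", "kwargs": {"targets": [[[45, -0.053, -0.034, 0, 0], [45, -0.053, -0.034, 0, 0], [45, -0.053, -0.034, 0, 0], [45, -0.053, -0.034, 0, 0], [45, -0.053, -0.034, 0, 0]]]}}

```text
time: 0.93
tool_pos: [0.3761, 0.4414, 0.2558]
tool_rot: [-0.0, -0.017, 1.0, -0.0]
contact_force: [-0.3, 0.3, -0.3]
gripper_width: 0.451
grasp_force: 0.0
```

>>> {"fn": "move_arm", "kwargs": {"targets": [[[45, -0.053, -0.034, 0, 0], [45, -0.053, -0.034, 0, 0], [45, -0.053, -0.034, 0, 0], [45, -0.053, -0.034, 0, 0], [45, -0.053, -0.034, 0, 0]]]}}

```text
time: 1.35
tool_pos: [0.5387, 0.345, 0.2557]
tool_rot: [-0.0, -0.017, 1.0, -0.0]
contact_force: [0.6, 0.5, -0.1]
gripper_width: 0.448
grasp_force: 0.0
```

>>> {"fn": "move_arm", "kwargs": {"targets": [[[45, 0, 0, 0.05, 0], [45, 0, 0, 0.05, 0], [45, 0, 0, 0.05, 0], [45, 0, 0, 0.05, 0], [45, 0, 0, 0, 0]]]}}

```text
time: 1.77
tool_pos: [0.533, 0.3439, 0.1277]
tool_rot: [-0.007, -0.017, 1.0, -0.003]
contact_force: [-1.0, -1.7, -2.1]
gripper_width: 0.448
grasp_force: 0.0
```

Run:
```python
from h import *
S=grab_frame("scene")[:,:,::-1];T=grab_frame("top")[:,:,::-1]
a=cv2.resize(S[150:250,140:280],(560,400),interpolation=2);b=cv2.resize(T[275:345,120:240],(686,400)[:2],interpolation=2)[:, :240*1]
b=cv2.resize(T[275:345,140:182],(240,400),interpolation=2)
cv2.imwrite("pics/s1.png",np.hstack([a,b]))
s=state();print(s["tool_pos"],s["tool_rot"],s["contact_force"])
p=np.array(s["tool_pos"])
print(proj("scene",[p+[0,0,-.025],[.5376,.3468,.036]]),proj("top",[p+[0,0,-.025],[.5376,.3468,.036]]))
```

```text
[0.53649887 0.34587571 0.13485073] [-1.66264008e-03 -1.73077133e-02  9.99848521e-01 -7.82972498e-04] [0.28268469 0.44436723 0.42701884]
[[197.447211   196.23730755]
 [200.03684856 217.68281301]] [[156.27216605 303.63769262]
 [164.166359   302.91980757]]
```

View pics/s1.png

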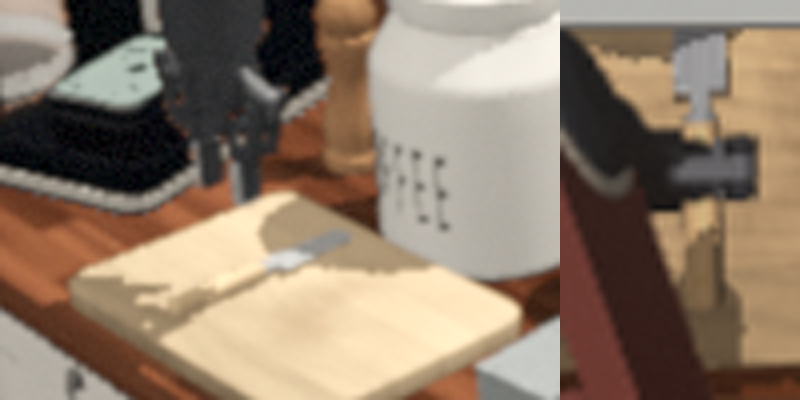

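The fingertips straddle the handle. They appear in the scene at about (196,198), as predicted. Next I go down and grip.

>>> {"fn": "move_arm", "kwargs": {"targets": [[[45, -0.001, 0.0015, 0.045, 0], [45, 0, 0, 0.045, 0], [45, 0, 0, 0.035, 0], [45, 0, 0, 0.018, 0], [45, 0, 0, 0, 0]]]}}

```text
time: 2.28
tool_pos: [0.5375, 0.3472, 0.0498]
tool_rot: [-0.001, -0.017, 1.0, -0.0]
contact_force: [-0.6, -0.4, -0.4]
gripper_width: 0.451
grasp_force: 0.0
```

>>> {"fn": "move_arm", "kwargs": {"targets": [[[0, 0, 0, 0, 0], [0, 0, 0, 0, 0], [0, 0, 0, 0, 0], [0, 0, 0, 0, 0], [0, 0, 0, 0, 0]]]}}

```text
time: 2.7
tool_pos: [0.5399, 0.3483, 0.0535]
tool_rot: [0.002, -0.017, 1.0, 0.001]
contact_force: [0.0, 0.3, 6.2]
gripper_width: 0.16
grasp_force: 61.5
```

The width reads 13.6 mm and the tool was pushed up 4 mm, so the pads are probably pinching above the handle's mid-height. I'll reopen, go a little lower and grip again.

>>> {"fn": "move_arm", "kwargs": {"targets": [[[40, 0, 0, 0, 0], [40, 0, 0, 0, 0], [40, 0, 0, 0.006, 0], [40, 0, 0, 0, 0], [40, 0, 0, 0, 0]]]}}

```text
time: 3.12
tool_pos: [0.5376, 0.347, 0.0462]
tool_rot: [-0.001, -0.017, 1.0, -0.0]
contact_force: [-0.1, -0.7, 0.2]
gripper_width: 0.4
grasp_force: 0.0
```

>>> {"fn": "move_arm", "kwargs": {"targets": [[[0, 0, 0, 0, 0], [0, 0, 0, 0, 0], [0, 0, 0, 0, 0], [0, 0, 0, 0, 0], [0, 0, 0, 0, 0]]]}}

```text
time: 3.53
tool_pos: [0.5383, 0.3474, 0.0472]
tool_rot: [0.0, -0.017, 1.0, 0.0]
contact_force: [-0.0, 0.8, 2.3]
gripper_width: 0.169
grasp_force: 61.7
```

>>> {"fn": "move_arm", "kwargs": {"targets": [[[0, 0, 0, -0.015, 0], [0, 0, 0, -0.045, 0], [0, 0, 0, -0.055, 0], [0, 0, 0, -0.055, 0], [0, 0, 0, -0.055, 0]]]}}

```text
time: 3.95
tool_pos: [0.5373, 0.3469, 0.1828]
tool_rot: [-0.001, -0.017, 1.0, -0.0]
contact_force: [0.7, 0.2, -0.7]
gripper_width: 0.172
grasp_force: 60.9
```

>>> {"fn": "move_arm", "kwargs": {"targets": [[[0, 0, 0, 0, -0.57], [0, 0.0218, -0.054, 0, 0], [0, 0.0218, -0.054, 0, 0], [0, 0.0218, -0.054, 0, 0], [0, 0.0218, -0.054, 0, 0]]]}}

```text
time: 4.37
tool_pos: [0.4971, 0.2121, 0.1817]
tool_rot: [-0.0, -0.048, 0.999, -0.0]
contact_force: [0.2, -0.8, -0.2]
gripper_width: 0.168
grasp_force: 60.9
```

>>> {"fn": "move_arm", "kwargs": {"targets": [[[0, 0.0218, -0.054, 0, 0], [0, 0.0218, -0.054, 0, 0], [0, 0.0218, -0.054, 0, 0], [0, 0.0218, -0.054, 0, 0], [0, 0.0218, -0.054, 0, 0]]]}}

```text
time: 4.78
tool_pos: [0.4471, 0.0446, 0.1818]
tool_rot: [-0.0, -0.047, 0.999, -0.0]
contact_force: [0.6, -0.8, 0.2]
gripper_width: 0.166
grasp_force: 60.9
```

>>> {"fn": "move_arm", "kwargs": {"targets": [[[0, 0.0218, -0.054, 0, 0], [0, 0.0218, -0.054, 0, 0], [0, 0.0218, -0.054, 0, 0], [0, 0, 0, 0, 0], [0, 0, 0, 0, 0]]]}}

```text
time: 5.2
tool_pos: [0.4178, -0.0558, 0.182]
tool_rot: [0.0, -0.045, 0.999, 0.0]
contact_force: [0.4, 0.9, -0.7]
gripper_width: 0.171
grasp_force: 60.9
```

>>> {"fn": "move_arm", "kwargs": {"targets": [[[0, 0, 0, 0.04, 0], [0, 0, 0, 0.04, 0], [0, 0, 0, 0.035, 0], [0, 0, 0, 0.016, 0], [0, 0, 0, 0, 0]]]}}

```text
time: 5.62
tool_pos: [0.4165, -0.0529, 0.1005]
tool_rot: [-0.003, -0.048, 0.999, 0.001]
contact_force: [-0.9, 0.6, -0.5]
gripper_width: 0.168
grasp_force: 60.9
```

Run:
```python
from h import *
S=grab_frame("scene")[:,:,::-1];T=grab_frame("top")[:,:,::-1]
cv2.imwrite("pics/S2.png",S);cv2.imwrite("pics/T2.png",T)
a=cv2.resize(S[200:290,225:325],(444,400),interpolation=2);b=cv2.resize(T[275:365,270:350],(356,400),interpolation=2)
cv2.imwrite("pics/s2.png",np.hstack([a,b]))
s=state();print(s["tool_pos"],s["tool_rot"])
B=np.array([.619,-.036,0]);c,q=.9956,.0934;R=np.array([[c,-q,0],[q,c,0],[0,0,1]])
pts=[B+R@np.array(x) for x in([-.098,0,.0855],[-.182,0,.0855],[-.073,.028,.0885],[-.073,-.028,.0885],[-.073,0,.0885])]
for n,o,k in(("scene",(225,200),4.44),("top",(270,275),4.44)): print(n,((proj(n,pts)-o)*k).round(0).tolist())
```

```text
[ 0.41875622 -0.05392543  0.10376999] [ 5.37115334e-06 -4.77907586e-02  9.98857366e-01  7.88929438e-05]
scene [[248.0, 245.0], [145.0, 307.0], [242.0, 207.0], [313.0, 240.0], [277.0, 223.0]]
top [[207.0, 154.0], [221.0, 305.0], [154.0, 114.0], [253.0, 105.0], [203.0, 109.0]]
```

View pics/s2.png

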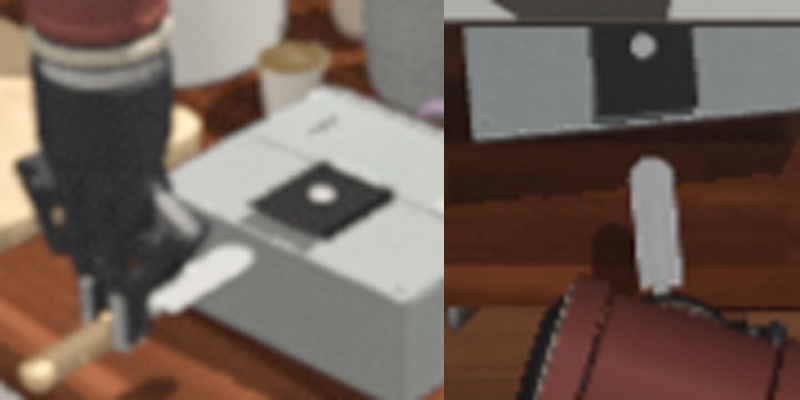

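The top view shows the blade tip at crop (208,155) against a predicted (207,154), centred on and parallel to the hood, so I'm inserting it.

>>> {"fn": "move_arm", "kwargs": {"targets": [[[0, -0.02, 0, 0, 0], [0, -0.02, 0, 0, 0], [0, -0.012, 0, 0, 0], [0, -0.008, 0, 0, 0], [0, 0, 0, 0, 0]]]}}

```text
time: 6.13
tool_pos: [0.4542, -0.0511, 0.1038]
tool_rot: [-0.001, -0.048, 0.999, -0.0]
contact_force: [-1.8, -1.1, -1.0]
gripper_width: 0.167
grasp_force: 60.9
```

>>> {"fn": "move_arm", "kwargs": {"targets": [[[0, 0, 0, 0, 0], [0, 0, 0, -0.007, 0], [0, 0, 0, -0.007, 0], [0, 0, 0, -0.007, 0], [0, 0, 0, 0, 0]]]}}

```text
time: 6.55
tool_pos: [0.455, -0.0514, 0.1176]
tool_rot: [0.001, -0.047, 0.999, -0.0]
contact_force: [-0.8, 0.4, -1.5]
gripper_width: 0.166
grasp_force: 60.9
```

Run:
```python
from h import *
S=grab_frame("scene")[:,:,::-1];T=grab_frame("top")[:,:,::-1]
a=cv2.resize(S[200:290,225:325],(444,400),interpolation=2);b=cv2.resize(T[275:365,270:350],(356,400),interpolation=2)
cv2.imwrite("pics/s3.png",np.hstack([a,b])); s=state();print(s["tool_pos"],s["tool_rot"],s["contact_force"])
```

```text
[ 0.45464658 -0.05132165  0.11659568] [ 8.07675614e-04 -4.70877105e-02  9.98890403e-01 -2.39925127e-04] [ 0.43571736  0.26311003 -2.16683088]
```

View pics/s3.png

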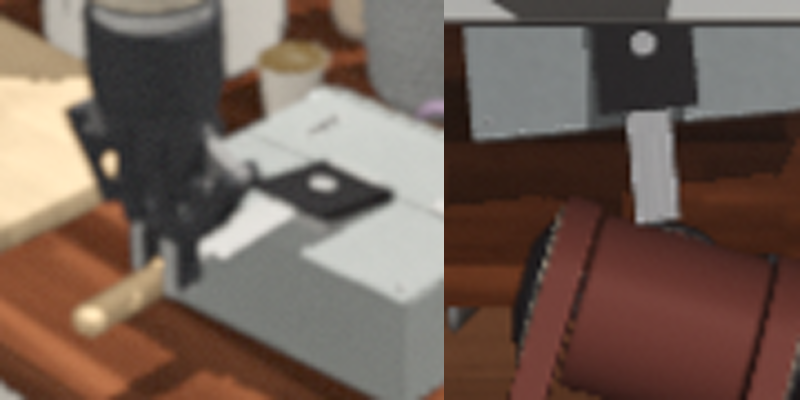

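The blade tip is under the lip and the hood has started to rise (its edge is at top crop (205,110)). I continue round the arc.

>>> {"fn": "move_arm", "kwargs": {"targets": [[[0, -0.004, 0, -0.018, 0], [0, -0.007, 0, -0.015, 0], [0, -0.01, 0, -0.014, 0], [0, -0.012, 0, -0.012, 0], [0, -0.014, 0, -0.01, 0]]]}}

```text
time: 7.07
tool_pos: [0.4837, -0.0486, 0.1592]
tool_rot: [0.001, -0.047, 0.999, -0.0]
contact_force: [-0.9, 0.5, 0.1]
gripper_width: 0.17
grasp_force: 61.1
```

Run:
```python
from h import *
S=grab_frame("scene")[:,:,::-1];T=grab_frame("top")[:,:,::-1]
a=cv2.resize(S[190:280,225:325],(444,400),interpolation=2);b=cv2.resize(T[275:365,270:350],(356,400),interpolation=2)
cv2.imwrite("pics/s4.png",np.hstack([a,b])); s=state();print(s["tool_pos"],s["tool_rot"],s["contact_force"])
```

```text
[ 0.48487835 -0.04881825  0.15967172] [ 2.16386654e-03 -4.73585113e-02  9.98875404e-01 -6.45522029e-04] [-0.50867883 -0.24444676  0.9145755 ]
```

View pics/s4.png

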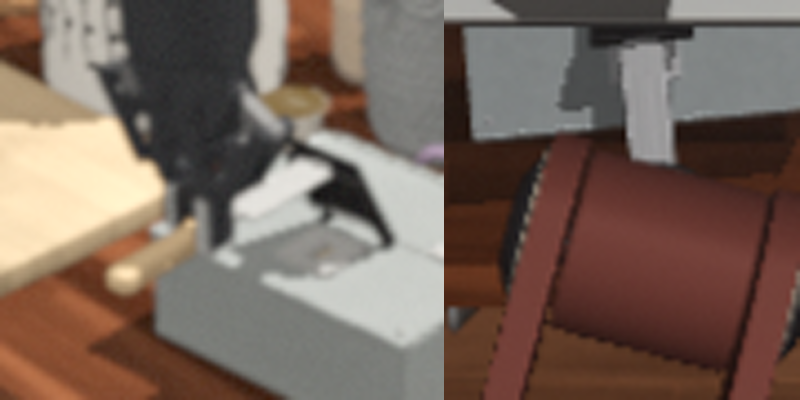

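The hood is up at roughly 60–70°, with the lip at scene crop (315,150) resting on the blade tip and the lock plate showing below it. Next I push it over.

>>> {"fn": "move_arm", "kwargs": {"targets": [[[0, -0.015, 0, -0.007, 0], [0, -0.016, 0, -0.004, 0], [0, -0.017, 0, 0, 0], [0, -0.017, 0, 0.002, 0], [0, -0.02, 0, 0.003, 0]]]}}

```text
time: 7.58
tool_pos: [0.5361, -0.0438, 0.163]
tool_rot: [0.003, -0.047, 0.999, -0.0]
contact_force: [1.2, -0.5, 2.6]
gripper_width: 0.162
grasp_force: 61.5
```

>>> {"fn": "move_arm", "kwargs": {"targets": [[[0, -0.02, 0, 0.005, 0], [0, -0.02, 0, 0.005, 0], [0, 0, 0, 0, 0], [0, 0, 0, 0, 0], [0, 0, 0, 0, 0]]]}}

```text
time: 8.0
tool_pos: [0.5565, -0.0413, 0.1542]
tool_rot: [-0.001, -0.047, 0.999, 0.0]
contact_force: [0.2, -0.6, 0.7]
gripper_width: 0.169
grasp_force: 61.0
```

Run:
```python
from h import *
S=grab_frame("scene")[:,:,::-1];T=grab_frame("top")[:,:,::-1]
a=cv2.resize(S[190:280,225:325],(444,400),interpolation=2);b=cv2.resize(T[275:365,270:350],(356,400),interpolation=2)
cv2.imwrite("pics/s5.png",np.hstack([a,b])); s=state();print(s["tool_pos"],s["tool_rot"],s["contact_force"])
```

```text
[ 0.55649346 -0.04141572  0.15462204] [-3.40329410e-04 -4.71064433e-02  9.98889813e-01  8.84224207e-05] [-0.32323043 -0.1764341  -0.30816081]
```

View pics/s5.png

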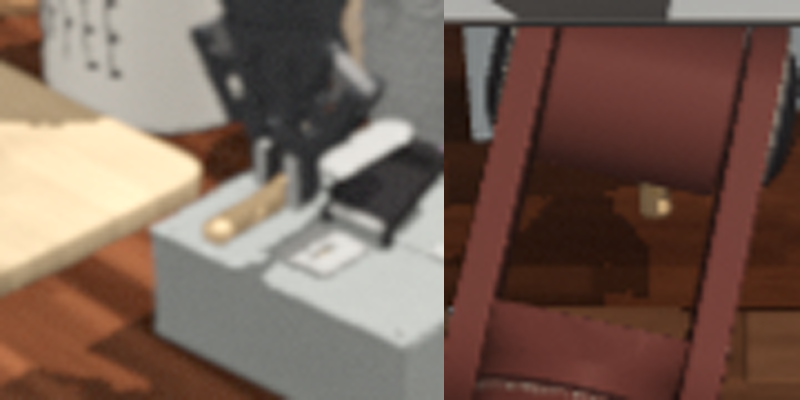

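The hood now lies back over the lid (scene crop (390,190)) and the keyhole is exposed at scene pixel ~(297.7,246.3). Next I return the spreader to where it lay on the board.

>>> {"fn": "move_arm", "kwargs": {"targets": [[[0, 0.03, 0, -0.02, 0], [0, 0.04, 0, -0.03, 0], [0, 0.03, 0, -0.015, 0], [0, -0.0108, 0.054, 0, 0], [0, -0.0108, 0.054, 0, 0]]]}}

```text
time: 8.52
tool_pos: [0.5037, 0.0179, 0.1954]
tool_rot: [0.002, -0.045, 0.999, -0.0]
contact_force: [0.5, -0.6, -0.6]
gripper_width: 0.168
grasp_force: 61.0
```

>>> {"fn": "move_arm", "kwargs": {"targets": [[[0, -0.0108, 0.054, 0, 0], [0, -0.0108, 0.054, 0, 0], [0, -0.0108, 0.054, 0, 0], [0, -0.0108, 0.054, 0, 0], [0, -0.0108, 0.054, 0, 0]]]}}

```text
time: 8.93
tool_pos: [0.5206, 0.1844, 0.1942]
tool_rot: [0.0, -0.047, 0.999, 0.0]
contact_force: [1.0, -0.0, -0.6]
gripper_width: 0.165
grasp_force: 61.0
```

>>> {"fn": "move_arm", "kwargs": {"targets": [[[0, -0.0108, 0.054, 0, 0], [0, -0.0108, 0.054, 0, 0], [0, -0.0108, 0.054, 0, 0], [0, -0.0108, 0.054, 0, 0], [0, -0.0108, 0.054, 0, 0]]]}}

```text
time: 9.35
tool_pos: [0.5376, 0.3487, 0.1941]
tool_rot: [0.0, -0.047, 0.999, -0.0]
contact_force: [-0.0, -0.7, -0.6]
gripper_width: 0.164
grasp_force: 61.0
```

>>> {"fn": "move_arm", "kwargs": {"targets": [[[0, 0, 0, 0, 0.57], [0, 0, 0, 0.05, 0], [0, 0, 0, 0.05, 0], [0, 0, 0, 0, 0], [0, 0, 0, 0, 0]]]}}

```text
time: 9.77
tool_pos: [0.5363, 0.3463, 0.1318]
tool_rot: [-0.002, -0.017, 1.0, -0.001]
contact_force: [-0.8, -0.9, -0.3]
gripper_width: 0.168
grasp_force: 60.9
```

>>> {"fn": "move_arm", "kwargs": {"targets": [[[0, 0, 0, 0.05, 0], [0, 0, 0, 0.05, 0], [0, 0, 0, 0.03, 0], [0, 0, 0, 0.013, 0], [0, 0, 0, 0, 0]]]}}

```text
time: 10.18
tool_pos: [0.5386, 0.3473, 0.0491]
tool_rot: [0.0, -0.017, 1.0, 0.0]
contact_force: [0.1, -0.6, -1.0]
gripper_width: 0.17
grasp_force: 60.9
```

>>> {"fn": "move_arm", "kwargs": {"targets": [[[0, 0, 0, 0, 0], [0, 0, 0, 0, 0], [0, 0, 0, 0, 0]]]}}

```text
time: 10.43
tool_pos: [0.5393, 0.3478, 0.0503]
tool_rot: [0.002, -0.017, 1.0, 0.001]
contact_force: [-0.9, -0.4, 0.0]
gripper_width: 0.172
grasp_force: 60.9
```

>>> {"fn": "move_arm", "kwargs": {"targets": [[[0, 0, 0, 0.003, 0], [0, 0, 0, 0, 0], [40, 0, 0, 0, 0], [40, 0, 0, 0, 0], [40, 0, 0, 0, 0]]]}}

```text
time: 10.85
tool_pos: [0.538, 0.3473, 0.0463]
tool_rot: [-0.0, -0.017, 1.0, -0.0]
contact_force: [0.6, -0.1, -0.7]
gripper_width: 0.399
grasp_force: 0.0
```

>>> {"fn": "move_arm", "kwargs": {"targets": [[[45, 0, 0, -0.02, 0], [45, 0, 0, -0.05, 0], [45, 0, 0, -0.05, 0], [45, 0, 0, -0.05, 0], [45, 0, 0, -0.05, 0]]]}}

```text
time: 11.27
tool_pos: [0.5379, 0.3472, 0.1806]
tool_rot: [0.0, -0.017, 1.0, 0.0]
contact_force: [0.4, 0.7, -0.6]
gripper_width: 0.444
grasp_force: 0.0
```

Run:
```python
from h import *
S=grab_frame("scene")[:,:,::-1].copy();T=grab_frame("top")[:,:,::-1].copy()
cv2.imwrite("pics/S6.png",S);cv2.imwrite("pics/T6.png",T)
B=np.array([.619,-.036,0]);c,q=.9956,.0934;R=np.array([[c,-q,0],[q,c,0],[0,0,1]])
kh=B+R@[-.036,0,.084]; print("kh",kh)
for n,I in(("scene",S),("top",T)):
    p=proj(n,kh)[0]; print(n,p.round(2), "slot ends",proj(n,[B+R@[-.046,0,.084],B+R@[-.026,0,.084]]).round(1).tolist(),"plate",proj(n,[B+R@[a,b,.084] for a,b in((-.056,.02),(-.056,-.02),(-.016,-.02),(-.016,.02))]).round(1).tolist())
    g=cv2.cvtColor(I,cv2.COLOR_BGR2GRAY); x,y=p.round().astype(int); print(x-11,y-9); print(g[y-9:y+10,x-11:x+12])
```

```text
kh [ 0.5831584 -0.0393624  0.084    ]
scene [296.98 246.01] slot ends [[294.5, 247.5], [299.5, 244.5]] plate [[286.3, 246.5], [297.6, 251.7], [307.7, 245.5], [296.3, 240.5]]
286 237
[[201 202 201 201 201 201 202 201 198 185 153 102  81 131 166 185 183 167
  146 123 101  79  67]
 [202 201 200 201 201 200 201 201 191 166 128  80  56  81 123 150 168 178
  179 170 160 146 118]
 [201 202 200 201 200 200 201 199 185 156 127 103  83  82 101 117 131 148
  161 178 188 190 173]
 [201 201 201 201 201 200 201 201 197 183 173 166 148 131 122 123 120 119
  128 146 163 178 189]
 [202 201 201 200 202 202 203 206 209 212 214 213 198 180 164 144 133 126
  124 125 130 141 157]
 [202 201 201 202 203 204 206 213 219 222 222 223 218 214 202 184 173 156
  136 127 122 122 126]
 [203 202 202 202 205 210 214 219 223 223 223 223 221 218 217 215 211 198
  174 153 136 127 123]
 [204 203 205 208 213 217 221 222 223 223 221 215 206 205 211 218 220 218
  208 193 171 149 136]
 [204 206 210 216 220 223 222 221 221 218 212 194 176 180 199 216 222 223
  222 215 201 175 157]
 [200 202 210 217 221 221 223 220 214 204 191
[... 2211 characters left out ...]
159 155 140 136 135]
 [134 133 133 134 152 159 159 160 159 160 121  85  78 115 151 159 159 159
  158 157 141 135 135]
 [133 133 134 135 154 159 159 158 158 159 125 104 115 132 152 157 157 156
  155 154 141 134 135]
 [135 134 133 134 151 157 156 156 156 155 151 148 148 149 153 153 154 154
  153 155 140 135 135]
 [136 135 134 134 150 155 155 155 155 155 156 156 155 155 155 156 154 155
  156 156 144 137 135]
 [136 135 135 136 139 152 157 157 156 156 156 156 157 156 156 156 145 140
  129 123 135 136 135]
 [136 134 133 133 135 135 139 140 129 124 124 114 110 100  94  94  90  91
  123 132 134 134 135]
 [133 133 133 133 104  88  89  89  87  85 121 131 130 128 126 126 127 129
  134 135 134 134 134]]
```

The keyhole measured in both views agrees with the prediction to about 0.5 mm, at (0.583, −0.0395). Next I go to the red key at (0.5543, −0.3575), block yaw −7.4°.

>>> {"fn": "move_arm", "kwargs": {"targets": [[[40, 0, 0, -0.02, 0.78], [35, 0, 0, -0.015, 0.79], [35, -0.0099, -0.0645, 0, 0], [35, -0.0099, -0.0645, 0, 0], [35, -0.0099, -0.0645, 0, 0]]]}}

```text
time: 11.78
tool_pos: [0.5402, 0.229, 0.1995]
tool_rot: [0.0, 0.064, 0.998, -0.0]
contact_force: [0.4, -1.0, 0.0]
gripper_width: 0.346
grasp_force: 0.0
```

>>> {"fn": "move_arm", "kwargs": {"targets": [[[35, -0.0099, -0.0645, 0, 0], [35, -0.0099, -0.0645, 0, 0], [35, -0.0099, -0.0645, 0, 0], [35, -0.0099, -0.0645, 0, 0], [35, -0.0099, -0.0645, 0, 0]]]}}

```text
time: 12.2
tool_pos: [0.5445, 0.0324, 0.1994]
tool_rot: [-0.0, 0.065, 0.998, 0.0]
contact_force: [0.9, -0.5, -0.2]
gripper_width: 0.352
grasp_force: 0.0
```

>>> {"fn": "move_arm", "kwargs": {"targets": [[[35, -0.0099, -0.0645, 0, 0], [35, -0.0099, -0.0645, 0, 0], [35, -0.0099, -0.0645, 0, 0], [35, -0.0099, -0.0645, 0, 0], [35, -0.0099, -0.0645, 0, 0]]]}}

```text
time: 12.62
tool_pos: [0.5489, -0.1634, 0.1994]
tool_rot: [-0.0, 0.065, 0.998, 0.0]
contact_force: [0.2, 0.3, -0.0]
gripper_width: 0.352
grasp_force: 0.0
```

>>> {"fn": "move_arm", "kwargs": {"targets": [[[35, -0.0099, -0.0645, 0, 0], [35, -0.0099, -0.0645, 0, 0], [35, -0.0099, -0.0645, 0, 0], [35, -0.0099, -0.0645, 0, 0], [35, -0.0099, -0.0645, 0, 0]]]}}

```text
time: 13.03
tool_pos: [0.5534, -0.3591, 0.1992]
tool_rot: [-0.0, 0.065, 0.998, 0.0]
contact_force: [0.2, 0.3, 0.0]
gripper_width: 0.348
grasp_force: 0.0
```

Run:
```python
from h import *
s=state(); print(s["tool_pos"],s["tool_rot"],s["joint_pos"])
x=s["tool_rot"]; y=2*np.arctan2(x[2],x[1]); X=np.array([np.cos(y),np.sin(y)]);Y=np.array([X[1],-X[0]]); print("yaw",np.degrees(y)%360)
d=np.array([.5543,-.3575])-s["tool_pos"][:2]; print("tool dx,dy scale",X@d/.6,Y@d/.6, (s["tool_pos"][2]-.073)/.6)
```

```text
[ 0.55336227 -0.3590773   0.1991753 ] [-1.64107048e-04  6.49619792e-02  9.97887708e-01  1.92606860e-04] [-6.88370645e-01  1.72178426e-01  1.58046431e+00  1.23181673e-04
  1.38944128e+00 -2.12917370e+00]
yaw 172.55065956832163
tool dx,dy scale -0.0012088734744286284 0.002809266072508605 0.21029217398251773
```

>>> {"fn": "move_arm", "kwargs": {"targets": [[[35, -0.001, 0.003, 0.05, 0], [35, 0, 0, 0.05, 0], [35, 0, 0, 0.045, 0], [35, 0, 0, 0.035, 0], [35, 0, 0, 0.02, 0]]]}}

```text
time: 13.45
tool_pos: [0.5528, -0.3543, 0.0753]
tool_rot: [-0.002, 0.065, 0.998, 0.002]
contact_force: [0.0, 0.5, -0.3]
gripper_width: 0.351
grasp_force: 0.0
```

>>> {"fn": "move_arm", "kwargs": {"targets": [[[35, 0, 0, 0.01, 0], [35, 0, 0, 0, 0], [35, 0, 0, 0, 0]]]}}

```text
time: 13.7
tool_pos: [0.5553, -0.3559, 0.0745]
tool_rot: [0.001, 0.065, 0.998, -0.0]
contact_force: [-0.5, 0.3, -0.2]
gripper_width: 0.349
grasp_force: 0.0
```

>>> {"fn": "move_arm", "kwargs": {"targets": [[[0, 0, 0, 0, 0], [0, 0, 0, 0, 0], [0, 0, 0, 0, 0], [0, 0, 0, 0, 0], [0, 0, 0, 0, 0]]]}}

```text
time: 14.12
tool_pos: [0.5559, -0.3564, 0.0756]
tool_rot: [0.001, 0.065, 0.998, -0.001]
contact_force: [-0.8, 0.9, 5.9]
gripper_width: 0.093
grasp_force: 59.1
```

Run:
```python
from h import *
s=state(); print(s["tool_pos"],s["tool_rot"],s["contact_force"],s["ft_torque"])
S=grab_frame("scene")[:,:,::-1].copy();cv2.imwrite("pics/S7.png",S)
H=cv2.cvtColor(S,cv2.COLOR_BGR2HSV);h,q,v=[H[:,:,i].astype(int) for i in range(3)]
M=np.zeros(h.shape,bool);M[285:325,365:405]=1
print(blobs(M&((h<5)|(h>172))&(q>150)&(v>90)))
```

```text
[ 0.55588737 -0.35641141  0.07562344] [ 1.47301364e-03  6.48341995e-02  9.97894489e-01 -9.72102247e-04] [-0.81901125  0.9178264   5.92028787] [ 0.12144593  0.05714595 -0.03954261]
[([378.8, 310.8], [378, 304, 3, 14, 29])]
```

>>> {"fn": "move_arm", "kwargs": {"targets": [[[0, 0, 0, -0.01, 0], [0, 0, 0, -0.03, 0], [0, 0, 0, -0.05, 0], [0, 0, 0, -0.055, 0], [0, 0, 0, -0.055, 0]]]}}

```text
time: 14.58
tool_pos: [0.554, -0.3551, 0.1937]
tool_rot: [-0.001, 0.065, 0.998, 0.001]
contact_force: [0.1, -0.5, -0.2]
gripper_width: 0.092
grasp_force: 60.2
```

>>> {"fn": "move_arm", "kwargs": {"targets": [[[0, 0, 0, 0, -0.72], [0, 0, 0, 0, -0.71], [0, 0, 0, 0, -0.71], [0, -0.0108, 0.0579, 0, 0], [0, -0.0108, 0.0579, 0, 0]]]}}

```text
time: 15.0
tool_pos: [0.5606, -0.2856, 0.1933]
tool_rot: [-0.0, -0.046, 0.999, 0.0]
contact_force: [-0.1, 0.4, -1.1]
gripper_width: 0.092
grasp_force: 60.2
```

>>> {"fn": "move_arm", "kwargs": {"targets": [[[0, -0.0108, 0.0579, 0, 0], [0, -0.0108, 0.0579, 0, 0], [0, -0.0108, 0.0579, 0, 0], [0, -0.0108, 0.0579, 0, 0], [0, -0.0108, 0.0579, 0, 0]]]}}

```text
time: 15.42
tool_pos: [0.5766, -0.1075, 0.1933]
tool_rot: [-0.0, -0.047, 0.999, 0.0]
contact_force: [0.1, 1.1, -0.7]
gripper_width: 0.091
grasp_force: 60.2
```

>>> {"fn": "move_arm", "kwargs": {"targets": [[[0, -0.0108, 0.0579, 0, 0], [0, -0.0108, 0.0579, 0, 0], [0, 0, 0, 0.02, 0], [0, 0, 0, 0.015, 0], [0, 0, 0, 0, 0]]]}}

```text
time: 15.83
tool_pos: [0.5816, -0.0388, 0.1693]
tool_rot: [-0.002, -0.047, 0.999, 0.0]
contact_force: [-0.5, -0.4, -0.7]
gripper_width: 0.092
grasp_force: 60.2
```

Run:
```python
from h import *
S=grab_frame("scene")[:,:,::-1].copy();cv2.imwrite("pics/S8.png",S)
T=grab_frame("top")[:,:,::-1].copy();cv2.imwrite("pics/T8.png",T)
s=state(); p=np.array(s["tool_pos"]);print(p,s["tool_rot"],s["joint_pos"],s["gripper_width"])
x=s["tool_rot"]; y=2*np.arctan2(x[2],x[1]); print("yaw",np.degrees(y)%360)
print(proj("scene",[p-[0,0,z] for z in(0,.0126,.0306,.0396,.0486,.0626)]).round(1).tolist(),proj("top",[[.5832,-.0395,.084]]))
a=cv2.resize(S[205:260,270:325],(600,600),interpolation=2); cv2.imwrite("pics/s8.png",a)
```

```text
[ 0.58262068 -0.03990326  0.17118892] [-1.11824788e-03 -4.64141829e-02  9.98921652e-01  7.43359475e-05] [-1.95612677e-01  2.44605443e-02  1.78748108e+00 -4.03175163e-04
  1.33185799e+00 -1.85917494e+00] 0.0954249580898551
yaw 185.32058842759577
[[296.5, 217.2], [296.6, 221.5], [296.7, 227.6], [296.7, 230.6], [296.8, 233.6], [296.8, 238.2]] [[314.49935047 284.8101387 ]]
```

View pics/s8.png

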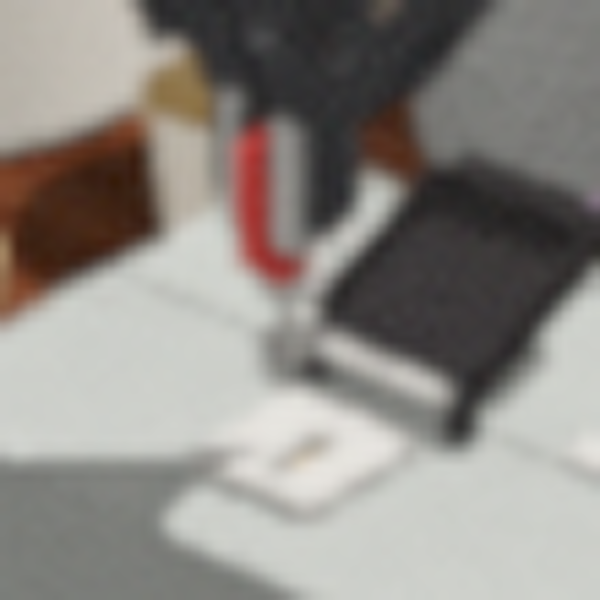

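The crop shows the red key hanging upright (cap at (265,205), shaft (287,300), bit bottom ~(290,370)) just above the slot at (305,450), with the hood lying back. Next I measure the key's offset from the tool axis numerically.

Run:
```python
from h import *
S=cv2.imread("pics/S8.png");S6=cv2.imread("pics/S6.png")
H=cv2.cvtColor(S,cv2.COLOR_BGR2HSV)
g=cv2.cvtColor(S,cv2.COLOR_BGR2GRAY);g6=cv2.cvtColor(S6,cv2.COLOR_BGR2GRAY)
print("rows 228.. cols 290..304: gray diff to earlier");print((g.astype(int)-g6)[228:244,288:306])
print("red-green rows 215:233");print((S[:,:,2].astype(int)-S[:,:,1])[214:234,288:302])
p=np.array([.58262,-.0399,.17119]);bx=np.array([.9956,.0934,0]);by=np.array([-.0934,.9956,0])
P=lambda a,b,z:proj("scene",[p+a*bx+b*by-[0,0,z]])[0].round(2).tolist()
for o in(0,-.0015,-.003): print(o,"cap front end L/R at mid",P(o-.015,.0045,.0126),P(o-.015,-.0045,.0126),"cap bottom corners",P(o-.015,.0045,.0306),P(o-.015,-.0045,.0306),P(o+.015,-.0045,.0306),"shaft .042",P(o,0,.042),"bit end",P(o-.009,0,.0626),P(o+.009,0,.0626),"bit top",P(o-.009,0,.0486),P(o+.009,0,.0486))
```

```text
rows 228.. cols 290..304: gray diff to earlier
[[   5    6    1  -25  -71 -113 -120  -97  -72  -42  -13    3    7    6
     6    0    4    2]
 [   4    5    2  -13  -44  -80 -102  -96  -92  -71  -27   -1    4    7
     1    3   -3    1]
 [   4    5    4    1  -13  -42  -70  -90  -93  -71  -29   -5    3    2
     0    3    1    0]
 [   5    4    6    5    1  -17  -44  -68  -68  -50  -16    6   10    0
     2    4   -1    2]
 [   5    4    4    5    3   -4  -20  -44  -51  -28   -3   15   10    5
    -1    9    5    2]
 [   4    6    5    4    6    2   -4  -28  -39  -12   12   27   15    1
     3    2    1    2]
 [   4    4    3    5    4    2   -7  -34  -47  -24    3   21    8    2
     4   -2   -1    6]
 [   4    4    4    5    2   -6  -27  -49  -52  -27    7   16    3    3
     4    3    6   -1]
 [   3    4    4    6    1  -17  -45  -58  -35    2   28   12    5    3
     6    3    4    2]
 [   4    5    5    5    1  -17  -49  -58  -22   27   37    9    7    5
     4    6    5    4]
 [   5    4    4    5    2  -15  -34  -35   -4   27   23    7    3    6
     3    5    4    6]
 [   5  
[... 1706 characters left out ...]
, 223.1] [293.97, 224.21] cap bottom corners [291.48, 229.2] [294.09, 230.32] [301.77, 225.92] shaft .042 [296.72, 231.36] bit end [294.54, 239.51] [299.11, 236.83] bit top [294.45, 234.89] [299.04, 232.23]
-0.0015 cap front end L/R at mid [290.95, 223.32] [293.57, 224.43] cap bottom corners [291.09, 229.42] [293.7, 230.54] [301.39, 226.14] shaft .042 [296.34, 231.58] bit end [294.16, 239.74] [298.73, 237.05] bit top [294.07, 235.11] [298.66, 232.45]
-0.003 cap front end L/R at mid [290.56, 223.54] [293.18, 224.65] cap bottom corners [290.7, 229.64] [293.31, 230.77] [301.01, 226.36] shaft .042 [295.95, 231.8] bit end [293.77, 239.97] [298.35, 237.27] bit top [293.68, 235.33] [298.28, 232.67]
```

>>> {"fn": "move_arm", "kwargs": {"targets": [[[0, -0.004, 0.001, 0, 0], [0, 0, 0, 0.02, 0], [0, 0, 0, 0.014, 0], [0, 0, 0, 0, 0], [0, 0, 0, 0, 0]]]}}

```text
time: 16.35
tool_pos: [0.5849, -0.0382, 0.1504]
tool_rot: [-0.001, -0.047, 0.999, 0.0]
contact_force: [0.1, 0.1, 0.1]
gripper_width: 0.095
grasp_force: 60.2
```

```bash
cat > st.py <<'E'
from h import *
s=state(); p=np.array(s["tool_pos"]); x=s["tool_rot"]; d=p[:2]-[.619,-.036]
print("z",p[2].round(4),"bx",(d@[.9956,.0934]).round(4),"by",(d@[-.0934,.9956]).round(4),"yaw",np.degrees(2*np.arctan2(x[2],x[1])).round(2)%360,"tilt",np.round(x,4),"F",np.round(s["contact_force"],1),"M",np.round(s["ft_torque"],3),"w",round(float(s["gripper_width"]),3),"t",s["time"])
E
python3 st.py
```

```text
z 0.1504 bx -0.0342 by 0.001 yaw 185.37 tilt [-1.300e-03 -4.690e-02  9.989e-01  3.000e-04] F [0.1 0.1 0.1] M [-0.043 -0.031 -0.039] w 0.095 t 16.35
```

>>> {"fn": "move_arm", "kwargs": {"targets": [[[0, 0, -0.0012, 0, 0], [0, 0, 0, 0.006, 0], [0, 0, 0, 0.003, 0], [0, 0, 0, 0, 0], [0, 0, 0, 0, 0]]]}}

```text
time: 16.77
tool_pos: [0.5857, -0.0387, 0.1464]
tool_rot: [-0.0, -0.047, 0.999, -0.0]
contact_force: [-0.3, 0.2, -0.2]
gripper_width: 0.096
grasp_force: 60.2
```

>>> {"fn": "move_arm", "kwargs": {"targets": [[[0, 0, 0, 0.004, 0], [0, 0, 0, 0, 0], [0, 0, 0, 0, 0]]]}}

```text
time: 17.02
tool_pos: [0.5857, -0.0387, 0.144]
tool_rot: [-0.0, -0.047, 0.999, -0.0]
contact_force: [0.4, 0.2, -0.3]
gripper_width: 0.098
grasp_force: 60.2
```

```bash
python3 st.py
```

```text
z 0.144 bx -0.0334 by 0.0004 yaw 185.41 tilt [-1.000e-04 -4.720e-02  9.989e-01 -0.000e+00] F [ 0.4  0.2 -0.3] M [-0.001 -0.019 -0.012] w 0.098 t 17.0167
```

>>> {"fn": "move_arm", "kwargs": {"targets": [[[0, 0, 0, 0.004, 0], [0, 0, 0, 0.002, 0], [0, 0, 0, 0, 0], [0, 0, 0, 0, 0]]]}}

```text
time: 17.35
tool_pos: [0.5857, -0.0387, 0.1403]
tool_rot: [-0.0, -0.047, 0.999, 0.0]
contact_force: [-0.3, -0.1, -0.1]
gripper_width: 0.101
grasp_force: 60.3
```

```bash
python3 st.py
```

```text
z 0.1403 bx -0.0334 by 0.0004 yaw 185.4 tilt [-0.     -0.0471  0.9989  0.    ] F [-0.3 -0.1 -0.1] M [-0.084 -0.007 -0.027] w 0.101 t 17.35
```

>>> {"fn": "move_arm", "kwargs": {"targets": [[[0, 0, 0, 0.004, 0], [0, 0, 0, 0.004, 0], [0, 0, 0, 0.004, 0], [0, 0, 0, 0, 0], [0, 0, 0, 0, 0]]]}}

```text
time: 17.77
tool_pos: [0.5855, -0.0397, 0.1331]
tool_rot: [-0.0, -0.047, 0.999, -0.001]
contact_force: [-2.7, -5.0, 0.3]
gripper_width: 0.098
grasp_force: 60.3
```

```bash
python3 st.py
```

```text
z 0.1331 bx -0.0337 by -0.0006 yaw 185.41 tilt [-4.000e-04 -4.720e-02  9.989e-01 -1.100e-03] F [-2.7 -5.   0.3] M [-1.063  0.371 -0.015] w 0.098 t 17.7667
```

>>> {"fn": "move_arm", "kwargs": {"targets": [[[0, 0.0007, -0.0015, 0, 0], [0, 0, 0, 0, 0], [0, 0, 0, 0, 0]]]}}

```text
time: 18.02
tool_pos: [0.5854, -0.04, 0.133]
tool_rot: [0.0, -0.047, 0.999, -0.0]
contact_force: [-0.0, -3.4, -0.7]
gripper_width: 0.089
grasp_force: 60.0
```

```bash
python3 st.py
```

```text
z 0.133 bx -0.0338 by -0.0009 yaw 185.39 tilt [ 0.000e+00 -4.710e-02  9.989e-01 -3.000e-04] F [-0.  -3.4 -0.7] M [-0.815  0.116  0.021] w 0.089 t 18.0167
```

>>> {"fn": "move_arm", "kwargs": {"targets": [[[0, 0, -0.0025, 0, 0], [0, 0, 0, 0, 0], [0, 0, 0, 0, 0]]]}}

```text
time: 18.27
tool_pos: [0.5855, -0.0407, 0.1331]
tool_rot: [-0.0, -0.047, 0.999, 0.001]
contact_force: [-0.8, -2.0, -1.0]
gripper_width: 0.09
grasp_force: 60.2
```

```bash
python3 st.py
```

```text
z 0.1331 bx -0.0338 by -0.0015 yaw 185.4 tilt [-1.000e-04 -4.710e-02  9.989e-01  6.000e-04] F [-0.8 -2.  -1. ] M [-0.138  0.138  0.004] w 0.09 t 18.2667
```

>>> {"fn": "move_arm", "kwargs": {"targets": [[[0, 0.0003, -0.0006, 0.004, 0], [0, 0, 0, 0.004, 0], [0, 0, 0, 0, 0], [0, 0, 0, 0, 0]]]}}

```text
time: 18.6
tool_pos: [0.5856, -0.0408, 0.1293]
tool_rot: [0.0, -0.047, 0.999, 0.001]
contact_force: [-2.9, 2.3, 5.3]
gripper_width: 0.097
grasp_force: 61.0
```

```bash
python3 st.py
```

```text
z 0.1293 bx -0.0337 by -0.0016 yaw 185.41 tilt [ 2.000e-04 -4.720e-02  9.989e-01  8.000e-04] F [-2.9  2.3  5.3] M [0.51  0.596 0.026] w 0.097 t 18.6
```

>>> {"fn": "move_arm", "kwargs": {"targets": [[[0, 0.001, 0.0006, 0.0035, 0], [0, 0, 0, 0, 0.7], [0, 0, 0, 0, -0.7], [0, 0, 0, 0, -0.7], [0, 0, 0, 0, 0.7]]]}}

```text
time: 19.02
tool_pos: [0.5854, -0.0403, 0.1267]
tool_rot: [0.001, -0.048, 0.999, 0.001]
contact_force: [0.3, 2.0, 1.6]
gripper_width: 0.093
grasp_force: 60.5
```

```bash
python3 st.py
```

```text
z 0.1267 bx -0.0338 by -0.0011 yaw 185.49 tilt [ 0.0011 -0.0479  0.9989  0.001 ] F [0.3 2.  1.6] M [ 0.65  -0.057  0.096] w 0.093 t 19.0167
```

>>> {"fn": "move_arm", "kwargs": {"targets": [[[0, 0, 0.0006, 0.006, 0], [0, 0, 0, 0, 0.7], [0, 0, 0, 0, -0.7], [0, 0, 0, 0, -0.7], [0, 0, 0, 0, 0.7]]]}}

```text
time: 19.43
tool_pos: [0.5855, -0.0402, 0.1236]
tool_rot: [0.001, -0.048, 0.999, 0.001]
contact_force: [-1.1, 2.6, 4.1]
gripper_width: 0.092
grasp_force: 61.0
```

```bash
python3 st.py
```

```text
z 0.1236 bx -0.0337 by -0.001 yaw 185.51 tilt [ 1.000e-03 -4.810e-02  9.988e-01  6.000e-04] F [-1.1  2.6  4.1] M [0.52  0.216 0.057] w 0.092 t 19.4333
```

Now at 0.1236, the expected home height. I'll push and wiggle again to see whether it goes any further.

>>> {"fn": "move_arm", "kwargs": {"targets": [[[0, 0.0005, 0.0008, 0.005, 0], [0, 0, 0, 0, 0.7], [0, 0, 0, 0, -0.7], [0, 0, 0, 0, -0.7], [0, 0, 0, 0, 0.7]]]}}

```text
time: 19.85
tool_pos: [0.5858, -0.0401, 0.1235]
tool_rot: [0.001, -0.048, 0.999, 0.0]
contact_force: [-6.7, 2.0, 15.5]
gripper_width: 0.094
grasp_force: 62.8
```

```bash
python3 st.py
```

```text
z 0.1235 bx -0.0334 by -0.001 yaw 185.53 tilt [ 1.400e-03 -4.830e-02  9.988e-01  1.000e-04] F [-6.7  2.  15.5] M [0.62  1.247 0.109] w 0.094 t 19.85
```

The key is home: a hard stop at 0.1235 under 15 N, against a predicted 0.1236. I'll ease the push and turn clockwise, letting the tool orbit for the ~2 mm offset between the key and the tool axis.

>>> {"fn": "move_arm", "kwargs": {"targets": [[[0, 0.0008, 0.0005, -0.0045, 0], [0, 0, -0.0004, 0, 0.9], [0, 0, -0.0004, 0, 0.9], [0, 0, -0.0004, 0, 0.9], [0, 0, 0, 0, 0]]]}}

```text
time: 20.27
tool_pos: [0.5853, -0.0406, 0.1236]
tool_rot: [0.002, 0.095, 0.996, 0.0]
contact_force: [1.8, 1.8, 5.1]
gripper_width: 0.098
grasp_force: 61.0
```

```bash
python3 st.py
```

```text
z 0.1236 bx -0.034 by -0.0015 yaw 169.15 tilt [2.000e-03 9.450e-02 9.955e-01 4.000e-04] F [1.8 1.8 5.1] M [ 0.52  -0.288  0.059] w 0.098 t 20.2667
```

>>> {"fn": "move_arm", "kwargs": {"targets": [[[0, 0, -0.0004, 0, 0.95], [0, 0, -0.0004, 0, 0.95], [0, 0, -0.0004, 0, 0.95], [0, 0, -0.0004, 0, 0.95], [0, 0, 0, 0, 0]]]}}

```text
time: 20.68
tool_pos: [0.585, -0.0413, 0.1236]
tool_rot: [0.002, 0.289, 0.957, 0.001]
contact_force: [1.2, 2.6, 4.9]
gripper_width: 0.093
grasp_force: 61.0
```

```bash
python3 st.py
```

```text
z 0.1236 bx -0.0344 by -0.0021 yaw 146.45 tilt [0.0017 0.2886 0.9575 0.0011] F [1.2 2.6 4.9] M [ 0.673 -0.325  0.005] w 0.093 t 20.6833
```

>>> {"fn": "move_arm", "kwargs": {"targets": [[[0, 0.0007, 0.0007, 0, 0.95], [0, 0, -0.0004, 0, 0.95], [0, 0, -0.0004, 0, 0.95], [0, 0, -0.0004, 0, 0.95], [0, 0, -0.0004, 0, 0.95]]]}}

```text
time: 21.1
tool_pos: [0.5843, -0.0417, 0.1236]
tool_rot: [0.002, 0.516, 0.857, 0.001]
contact_force: [3.1, 2.9, 4.3]
gripper_width: 0.094
grasp_force: 61.0
```

>>> {"fn": "move_arm", "kwargs": {"targets": [[[0, 0, -0.0004, 0, 0.95], [0, 0, -0.0004, 0, 0.9], [0, 0, 0, 0, 0], [0, 0, 0, 0, 0]]]}}

```text
time: 21.43
tool_pos: [0.5839, -0.0418, 0.1236]
tool_rot: [0.002, 0.594, 0.804, 0.001]
contact_force: [4.6, 2.7, 3.6]
gripper_width: 0.097
grasp_force: 60.9
```

```bash
python3 st.py
```

```text
z 0.1236 bx -0.0355 by -0.0025 yaw 107.1 tilt [0.0017 0.5941 0.8044 0.0014] F [4.6 2.7 3.6] M [ 0.567 -0.841  0.086] w 0.097 t 21.4333
```

>>> {"fn": "move_arm", "kwargs": {"targets": [[[0, 0.0006, 0.002, 0, 0.8], [0, 0, -0.0004, 0, 0.8], [0, 0, -0.0004, 0, 0.8], [0, 0, 0, 0, 0], [0, 0, 0, 0, 0]]]}}

```text
time: 21.85
tool_pos: [0.5837, -0.0417, 0.1236]
tool_rot: [0.001, 0.69, 0.724, 0.0]
contact_force: [1.8, 2.0, 6.9]
gripper_width: 0.092
grasp_force: 61.3
```

```bash
python3 st.py
```

```text
z 0.1236 bx -0.0357 by -0.0024 yaw 92.7 tilt [1.100e-03 6.903e-01 7.236e-01 4.000e-04] F [1.8 2.  6.9] M [ 0.283 -0.302  0.05 ] w 0.092 t 21.85
```

>>> {"fn": "move_arm", "kwargs": {"targets": [[[0, 0, -0.0003, 0, 0.6], [0, 0, 0, 0, 0], [0, 0, 0, 0, 0]]]}}

```text
time: 22.1
tool_pos: [0.5836, -0.0417, 0.1236]
tool_rot: [0.001, 0.713, 0.702, 0.001]
contact_force: [3.1, 2.3, 6.3]
gripper_width: 0.091
grasp_force: 61.3
```

```bash
python3 st.py
```

```text
z 0.1236 bx -0.0358 by -0.0024 yaw 89.11 tilt [1.100e-03 7.126e-01 7.016e-01 5.000e-04] F [3.1 2.3 6.3] M [ 0.222 -0.33   0.105] w 0.091 t 22.1
```

>>> {"fn": "move_arm", "kwargs": {"targets": [[[0, 0, -0.0003, 0, 0.5], [0, 0, 0, 0, 0], [0, 0, 0, 0, 0]]]}}

```text
time: 22.35
tool_pos: [0.5835, -0.0418, 0.1236]
tool_rot: [0.001, 0.731, 0.683, 0.001]
contact_force: [1.9, 1.3, 6.0]
gripper_width: 0.093
grasp_force: 61.2
```

```bash
python3 st.py
```

```text
z 0.1236 bx -0.0358 by -0.0024 yaw 86.14 tilt [1.300e-03 7.305e-01 6.829e-01 6.000e-04] F [1.9 1.3 6. ] M [ 0.273 -0.422  0.258] w 0.093 t 22.35
```

>>> {"fn": "move_arm", "kwargs": {"targets": [[[0, 0, 0, 0, 0.4], [0, 0, 0, 0, 0], [0, 0, 0, 0, 0]]]}}

```text
time: 22.6
tool_pos: [0.5835, -0.0416, 0.1236]
tool_rot: [0.001, 0.745, 0.667, 0.001]
contact_force: [1.1, 2.0, 7.1]
gripper_width: 0.095
grasp_force: 61.3
```

```bash
python3 st.py
python3 - <<'E'
from h import *
S=grab_frame("scene")[:,:,::-1].copy(); cv2.imwrite("pics/S9.png",S)
a=cv2.resize(S[200:265,245:325],(640,520),interpolation=2);b=cv2.resize(S[195:265,150:220],(160,160));c=cv2.resize(S[280:350,340:410],(160,160));d=cv2.imread("pics/S6.png")[195:265,150:220]; d=cv2.resize(d,(160,160));
cv2.imwrite("pics/s9.png",np.hstack([a,np.vstack([b,c,d,np.zeros((40,160,3),np.uint8)])]))
S6=cv2.imread("pics/S6.png");S0=cv2.imread("pics/scene0.png")
print("board diff 0-9",np.abs(S0.astype(int)-S)[205:240,178:235].max(2).max(1).tolist())
g=lambda I:cv2.cvtColor(I,cv2.COLOR_BGR2GRAY).astype(int)
print("lid region diff S9-S6",(g(S)-g(S6))[220:250:3,296:340:4])
E
```

```text
z 0.1236 bx -0.0359 by -0.0023 yaw 83.75 tilt [1.100e-03 7.446e-01 6.675e-01 7.000e-04] F [1.1 2.  7.1] M [ 0.503 -0.411  0.334] w 0.095 t 22.6
board diff 0-9 [7, 9, 9, 7, 8, 14, 9, 11, 14, 19, 15, 11, 11, 10, 10, 11, 14, 7, 8, 8, 8, 9, 7, 21, 25, 10, 8, 7, 7, 7, 7, 8, 7, 7, 8]
lid region diff S9-S6 [[-144 -108  -55    4   -4    3    0    3    5    6    3]
 [-164 -147 -147   17    1    3    0    5    4    3    4]
 [-160 -129  -57    0    0    2    0    7    1    4    2]
 [-125 -108    9    0   -1    5    4    1    1    5    2]
 [ -88   59   21    5   -1    3    2    5    8    7    3]
 [ -58  -31   28    1    2   -1  -14    4    5    4   17]
 [   4  -31  -18    6    0    3   -2    3    3    4    4]
 [ -81  -75    3    5    2   25    2    3    3    3    4]
 [ -96  -81    4    2   -5  -61  -42   10   17    3    3]
 [ -49   -6    4    5    4    5  -23  -86  -46   13    3]]
```

View pics/s9.png

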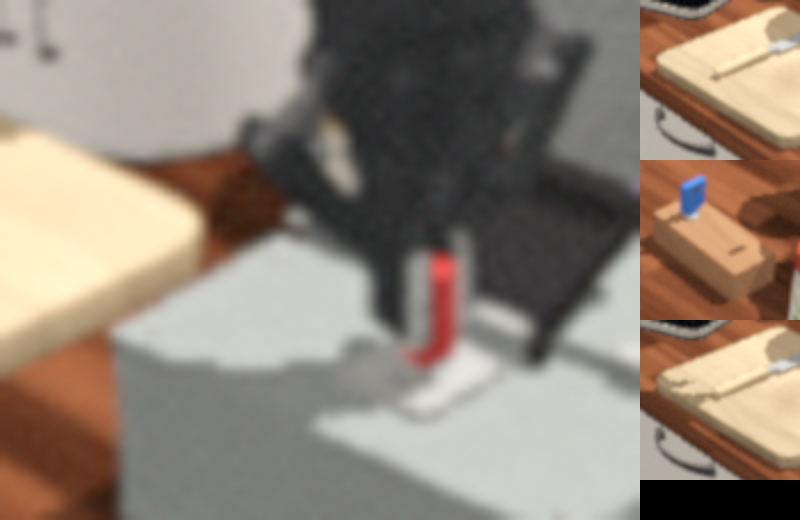

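The picture shows the key turned crosswise (red cap end at crop (440,300)) with its collar down, and a dark seam at the raised lid's front edge near (570,345). The hood still lies back, the blue key is in place, and the spreader lies where it started. The torque of about 0.33 N m is well over the spring's 0.1, so the key is at its stop.

```bash
python3 -c "
from plant import job
print(job.job_done())"
```

```text
the job is handed in; nothing more can be done
None
```

I've handed the job in after 22.6 s of robot time: the hood lies back, the spreader is where it started on the board, the red key is fully home and held against its clockwise stop with the lid ajar, and the blue key was not touched.

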